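# Load full tape rolls onto the two spindle stands in order

## Task

Put the four full rolls of insulating tape away on the two spindle stands, flat and fully down over the posts: on the stand with the black base the red roll at the bottom and the yellow one on top of it, on the stand with the white base the blue roll at the bottom and the green one on top of it. Leave the two small, nearly used-up rolls, the glass tumbler and the hole punch where they are.

Things in the scene. Friction and masses are not known exactly. Their poses are not given: they have to be found in the camera images.
- red_roll: full roll of red insulating tape lying flat: a red ring with a thin pale core, outer diameter 56 mm, hole diameter 30 mm, 19 mm tall, about 70 g. Origin: centre of its underside (on the desk at z = 0); z is its axis, up. Round, so its yaw means nothing
- yellow_roll: full roll of yellow insulating tape lying flat: a yellow ring with a thin pale core, outer diameter 56 mm, hole diameter 30 mm, 19 mm tall, about 70 g. Origin: centre of its underside (on the desk at z = 0); z is its axis, up. Round, so its yaw means nothing
- blue_roll: full roll of blue insulating tape lying flat: a blue ring with a thin pale core, outer diameter 56 mm, hole diameter 30 mm, 19 mm tall, about 70 g. Origin: centre of its underside (on the desk at z = 0); z is its axis, up. Round, so its yaw means nothing
- green_roll: full roll of green insulating tape lying flat: a green ring with a thin pale core, outer diameter 56 mm, hole diameter 30 mm, 19 mm tall, about 70 g. Origin: centre of its underside (on the desk at z = 0); z is its axis, up. Round, so its yaw means nothing
- small_red: nearly used-up small roll of red insulating tape lying flat: outer diameter only 42 mm, hole 30 mm with pale core, 19 mm tall. Not wanted: to be left alone. Origin: centre of its underside
- small_blue: nearly used-up small roll of blue insulating tape lying flat: outer diameter only 42 mm, hole 30 mm with pale core, 19 mm tall. Not wanted: to be left alone. Origin: centre of its underside
- black_stand: spindle stand fixed to the desk: round black base, 72 mm diameter, 10 mm thick, with a metal upright post of 12 mm diameter in the middle; post top (last 6 mm tapered) 58 mm above the desk. Takes two rolls threaded over the post: the lower one's underside rests 10 mm above the desk, the upper one's 29 mm. Origin: centre of the base's underside, z up
- white_stand: spindle stand fixed to the desk: round white base, 72 mm diameter, 10 mm thick, with a metal upright post of 12 mm diameter in the middle; post top (last 6 mm tapered) 58 mm above the desk. Takes two rolls threaded over the post: the lower one's underside rests 10 mm above the desk, the upper one's 29 mm. Origin: centre of the base's underside, z up
- tumbler: empty glass tumbler, upright, open at the top, 70 mm in diameter at the rim, 100 mm tall; leave alone. Origin: centre of its underside
- punch: desk hole punch, black base and stainless steel lever, about 75 mm (x) by 105 mm (y), 65 mm tall; leave alone. Origin: centre of its underside
There are look-alikes about, which are no part of the job. There is more than one size of the yellow_roll; the one meant has the size given above. Leave any purple look-alike of the blue_roll alone.

How it is judged:
By the outcome, as a careful person would: the job done as asked, in the order asked, and still so for the second after the job is handed in, with the robot touching nothing.
It also fails if it takes over 102 s, if anything falls off the work surface, if the arm or the gripper's body presses on something with over 40 N, if the wrist force passes 120 N, or if a joint passes its speed limit or range.

## Robot

A 6-joint arm with a two-finger parallel gripper is mounted at the origin on the work surface. World frame = base frame: x ahead of the robot, y to its left, z up, the work surface at z = 0. Lengths are in m, angles in rad, forces in N, time in s.
With the tool pointing down it reaches from about 0.225 to 0.875 m from the base axis. Payload 3.4 kg.
Tool frame: the origin (TCP) lies at the very end of the fingers, on their centre line; the grasp point (between the pads) lies behind it (manip.grasp_offset is the z of the grasp point in the tool frame, in m); z points along the fingers, y is the line along which they close (so a half turn about z gives the same grasp; the last joint's range is limited). The gripper opens to 85 mm and grips with 20 to 120 N. Pads are 22 mm wide; open, the fingers measure 114 mm over their backs; the gripper's body (76 mm by 85 mm) begins 54 mm behind the grasp point. The pads swing forward as they close: fully open they stand 13 mm farther back than shut.
Start: joints at [1.172, 0.276, 1.505, -0, 1.361, -0.121], TCP at [0.158, 0.553, 0.231] pointing down, gripper open.
Joint ranges: [-2.89, 2.89], [-0.75, 2.08], [0.22, 2.7], [-1.18, 4.32], [0.11, 2.71], [-2.7, 2.7]. Speed limits (rad/s): [2.57, 2.57, 3.14, 3.14, 3.14, 3.14].

## Interface

Orientations are given as a unit quaternion [w, x, y, z].
In Python, from rig import manip gives the robot as it stands.
- The arm moves only by the shell command python3 -m pendant 'ROWS' [FORCE]. ROWS is JSON, a list of rows, each an object of numbers: "dx", "dy", "dz": the shift along the tool's x, y, z in m; "rx", "ry", "rz": the turn, a rotation vector about the tool's x, y, z in degrees; "hand": the finger opening in m, from 0 to 0.0854. In form: [{"dx": .., "dy": .., "dz": .., "rx": .., "ry": .., "rz": .., "hand": ..}, ...]. A call has 1 to 12 rows; each row shifts and turns the commanded pose from where the row before left it, along the tool's axes as they then stand; what a row does not reach is not made up. A row lasts 1/12 s, in which the tool goes at most 41.7 mm and 7.16 degrees, less where a joint would pass 70% of its speed; a pose out of reach is approached as far as the arm can. A call is refused whole if a number of a shift passes 0.0417 or a number of a turn 7.16, either way. A call with a gripper value outside its range is refused whole. The fingers move at their own pace and stop on an object; FORCE is the grip in N (left out, the last holds). Time passes only in rows, so rows that do not move let the fingers close. It gives the time, the measured TCP pose, the force, the opening and the grip force at its end, in the units of the state.
- manip.get_state(): the state, without advancing time (a new reading comes with each control period).
- manip.get_image(name): name is "side" or "top" or "wrist"; returns a dict with "frame" (400x640x3 uint8, red, green, blue), "fx", "fy", "cx", "cy" (pixels), "position" and "attitude" of the camera in the world; the wrist camera has in their place "mount" (4x4, takes a point from camera to tool coordinates, whose origin is the TCP and whose axes are the flange's). Camera axes: x right, y up, looking along -z (the intrinsics and any distortion apply to the point x, -y, -z); pixel columns grow to the right and rows downward; lengths in m; the calibration is good to about 2 mm. A picture is of the moment at which its call begins: read the wrist's pose just before it. There is no depth.
- manip.sign_off(): hands the job in; it is judged then, once.
The state is a dict: "clock": time; "qpos": joint angles; "qd": joint speeds; "effort": joint torques, N m; "position": TCP position; "ee_rot": TCP orientation; "contact_force": force on the tool from outside, world axes, zero at the start; "moment": the same for the moment, N m; "width": finger opening in m; "gripper_force": force on a finger pad.
Only numpy, scipy, OpenCV 4.12 (cv2) and the standard library are available. Lean on these libraries where they do the work, as an engineer would, in place of code of your own. Each camera call takes 0.05 s, during which the arm holds its last target. There are 200 camera calls.

## Working session

There is one attempt and no reset: what is moved stays moved. The work goes in short steps, Python scripts to look and compute and a shell command to move; the robot and the scene stay as the last step left them, time stands still between calls to the robot, and variables do not carry over. Pictures are saved under pics/ and viewed, at most 14 in all, crops included, and the job is handed in when it is done.

```bash
ls; mkdir -p pics
python3 - <<'E'
from rig import manip
import cv2
print(manip.get_state(), manip.grasp_offset)
for n in ("top","side"):
    d=manip.get_image(n); cv2.imwrite(f"pics/{n}0.png",d["frame"][...,::-1]); print({k:v for k,v in d.items() if k!="frame"})
E
```

```text
pics
{'clock': 0.0, 'qpos': array([ 1.17197078e+00,  2.76584493e-01,  1.50612448e+00,  3.29939861e-05,
        1.36070112e+00, -1.21006708e-01]), 'qd': array([-0.00209539, -0.00013492, -0.00038261, -0.00092925,  0.00065448,
        0.00072595]), 'effort': array([ 2.23410420e-04, -4.16808558e+01, -2.45795202e+01, -1.37092547e-04,
        1.14669045e-02,  7.90141115e-06]), 'position': array([0.1574912 , 0.55246618, 0.23044915]), 'ee_rot': array([-2.49129678e-04,  1.38466485e-01,  9.90366703e-01, -8.74051078e-04]), 'contact_force': array([-0.01421552,  0.05260919, -0.06727098]), 'moment': array([ 0.0181611 ,  0.01582298, -0.05967712]), 'gripper_force': 0.0, 'width': 0.08505585225628803} -0.0187
{'fx': 372.1490396625801, 'fy': 372.1490396625801, 'cx': 322.5288900429874, 'cy': 197.86901149671968, 'position': array([ 0.32476202, -0.07100029,  1.22986169]), 'attitude': array([ 0.7117585 ,  0.0452957 , -0.04313155, -0.69963406])}
{'fx': 378.72880545297295, 'fy': 378.72880545297295, 'cx': 319.32224664460574, 'cy': 198.54491453421215, 'position': array([0.36737683, 0.6410048 , 0.71059544]), 'attitude': array([-0.04957008, -0.01689473,  0.38989887,  0.91936731])}
```

View pics/top0.png

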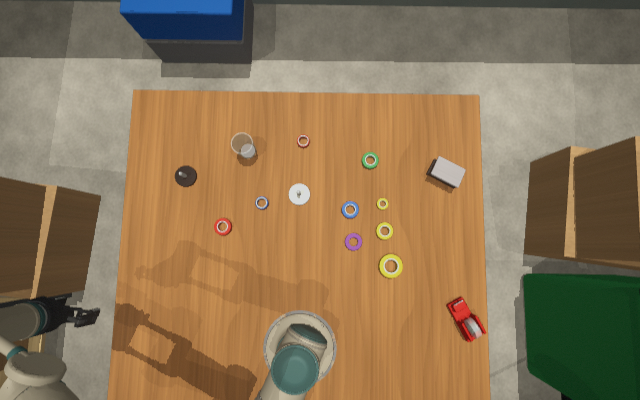

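View pics/side0.png

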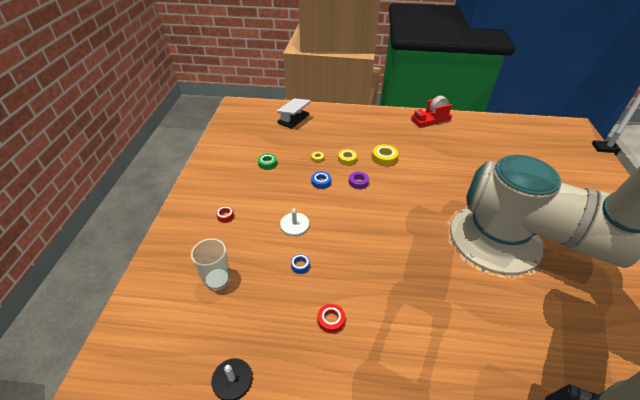

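The top view shows the red roll (223,227), blue (350,210), green (370,160) and three yellows (382,204), (385,231), (390,266). The black stand is at (185,176), the white one at (299,194), and the purple look-alike at (354,242). Next I measure them.

```bash
cat > h.py <<'E'
import numpy as np, cv2
from scipy.spatial.transform import Rotation as R
from rig import manip
def rot(q): return R.from_quat([q[1],q[2],q[3],q[0]]).as_matrix()
def cam(n):
    s=manip.get_state(); d=manip.get_image(n)
    if n=="wrist":
        T=np.eye(4); T[:3,:3]=rot(s["ee_rot"]); T[:3,3]=s["position"]; M=T@d["mount"]
        d["P"],d["A"]=M[:3,3],M[:3,:3]
    else: d["P"],d["A"]=d["position"],rot(d["attitude"])
    return d
def ray(d,u,v,z):
    r=d["A"]@np.array([(u-d["cx"])/d["fx"],-(v-d["cy"])/d["fy"],-1.]); return d["P"]+r*(z-d["P"][2])/r[2]
def proj(d,p):
    c=d["A"].T@(np.array(p)-d["P"]); return d["cx"]-d["fx"]*c[0]/c[2], d["cy"]+d["fy"]*c[1]/c[2]
HUE=dict(red=(172,8),yellow=(22,36),blue=(100,120),green=(50,90),purple=(125,160))
def mask(d,col):
    h=cv2.cvtColor(d["frame"],cv2.COLOR_RGB2HSV); lo,hi=HUE[col]; H=h[...,0]
    m=((H>=lo)&(H<=hi)) if lo<hi else ((H>=lo)|(H<=hi))
    return (m&(h[...,1]>130)&(h[...,2]>50)).astype(np.uint8)
def rings(d,col,z=.019,amin=30):
    """outer contours cast on plane z: centre x,y and diameter (mm) of the enclosing circle"""
    out=[]
    for c in cv2.findContours(mask(d,col),cv2.RETR_EXTERNAL,cv2.CHAIN_APPROX_NONE)[0]:
        if len(c)<15 or cv2.contourArea(c)<amin: continue
        w=np.array([ray(d,u,v,z)[:2] for u,v in c[:,0]])
        if not(np.all(np.abs(w.mean(0)-[.5,0])<[.45,.7])): continue
        (x,y),r=cv2.minEnclosingCircle((w*1000).astype(np.float32))
        out.append((round(x),round(y),round(2*r),tuple(np.round(c[:,0].mean(0)).astype(int))))
    return out
E
python3 - <<'E'
from h import *
for n in("top","side"):
    d=cam(n)
    for c in HUE: print(n,c,rings(d,c,.0095))
    pts={"top":dict(black=(185,176),white=(299,194)),"side":dict(black=(232,380),white=(295,224))}[n]
    for k,(u,v) in pts.items(): print(k,ray(d,u,v,.01).round(3))
E
```

```text
top red [(100, -528, 146, (np.int64(467), np.int64(320))), (378, 260, 59, (np.int64(223), np.int64(226)))]
top yellow [(261, -289, 77, (np.int64(390), np.int64(266))), (374, -269, 57, (np.int64(384), np.int64(231))), (463, -263, 39, (np.int64(382), np.int64(203)))]
top blue [(442, -156, 52, (np.int64(350), np.int64(209)))]
top green []
top purple []
black [0.544 0.393 0.01 ]
white [0.49  0.012 0.01 ]
side red [(379, 259, 64, (np.int64(331), np.int64(318))), (670, 4, 55, (np.int64(225), np.int64(216))), (88, -547, 206, (np.int64(432), np.int64(113)))]
side yellow [(461, -263, 51, (np.int64(317), np.int64(156))), (375, -271, 75, (np.int64(347), np.int64(156))), (258, -294, 103, (np.int64(385), np.int64(155)))]
side blue [(458, 142, 37, (np.int64(300), np.int64(269))), (442, -157, 71, (np.int64(321), np.int64(179)))]
side green [(610, -222, 72, (np.int64(267), np.int64(161)))]
side purple [(335, -169, 70, (np.int64(358), np.int64(180)))]
black [0.543 0.399 0.01 ]
white [0.488 0.018 0.01 ]
```

```bash
cat >> h.py <<'E'
def go(x,y,z):
    s=manip.get_state(); d=rot(s["ee_rot"]).T@(np.array([x,y,z])-s["position"])
    print("tool mm",(d*1000).round(1),"rows",np.ceil(np.linalg.norm(d)/.0417),"t",round(s["clock"],2),"pos",s["position"].round(4),"w",s["width"].round(4),"tilt",rot(s["ee_rot"])[:,2].round(3),"F",s["contact_force"].round(1))
E
python3 -c "
from h import *
go(.378,.26,.15)"
```

```text
Traceback (most recent call last):
  File "h.py", line 33, in go
    print("tool mm",(d*1000).round(1),"rows",np.ceil(np.linalg.norm(d)/.0417),"t",round(s["clock"],2),"pos",s["position"].round(4),"w",s["width"].round(4),"tilt",rot(s["ee_rot"])[:,2].round(3),"F",s["contact_force"].round(1))
                                                                                                                                       ^^^^^^^^^^^^^^^^
AttributeError: 'float' object has no attribute 'round'
```

```bash
sed -i 's/s\["width"\].round(4)/round(s["width"],4)/' h.py
python3 -c "
from h import *
go(.378,.26,.15)"
```

```text
tool mm [-292.3 -220.9   81. ] rows 9.0 t 0.2 pos [0.1576 0.5527 0.2308] w 0.0855 tilt [-0.    -0.001 -1.   ] F [-0.3  0.8  0.8]
```

```bash
python3 -m pendant '[{"dx":-0.0245,"dy":-0.0184,"dz":0.0067},{"dx":-0.0245,"dy":-0.0184,"dz":0.0067},{"dx":-0.0245,"dy":-0.0184,"dz":0.0067},{"dx":-0.0245,"dy":-0.0184,"dz":0.0067},{"dx":-0.0245,"dy":-0.0184,"dz":0.0067},{"dx":-0.0245,"dy":-0.0184,"dz":0.0067},{"dx":-0.0245,"dy":-0.0184,"dz":0.0067},{"dx":-0.0245,"dy":-0.0184,"dz":0.0067},{"dx":-0.0245,"dy":-0.0184,"dz":0.0067},{"dx":-0.0245,"dy":-0.0184,"dz":0.0067},{"dx":-0.0245,"dy":-0.0184,"dz":0.0067},{"dx":-0.0225,"dy":-0.0184,"dz":0.0067}]'
python3 - <<'E'
from h import *
go(.378,.26,.15)
d=cam("wrist"); cv2.imwrite("pics/w1.png",d["frame"][...,::-1]); print(d["mount"],proj(d,(.378,.26,.0095)))
print(rings(d,"red",.019))
E
```

```text
tool mm [-292.3 -220.9   81. ] rows 9.0 t 0.2 pos [0.1576 0.5527 0.2308] w 0.0855 tilt [-0.    -0.001 -1.   ] F [-0.3  0.8  0.8]
[[-6.92222582e-04  9.57643352e-01  2.87956127e-01  7.48433629e-02]
 [ 9.99999555e-01  4.78195888e-04  8.13600195e-04  9.06987419e-04]
 [ 6.41439382e-04  2.87956562e-01 -9.57643257e-01 -1.42741397e-01]
 [ 0.00000000e+00  0.00000000e+00  0.00000000e+00  1.00000000e+00]] (np.float64(180.39788280826696), np.float64(349.5833841510847))
[]invalid input
```

View pics/w1.png

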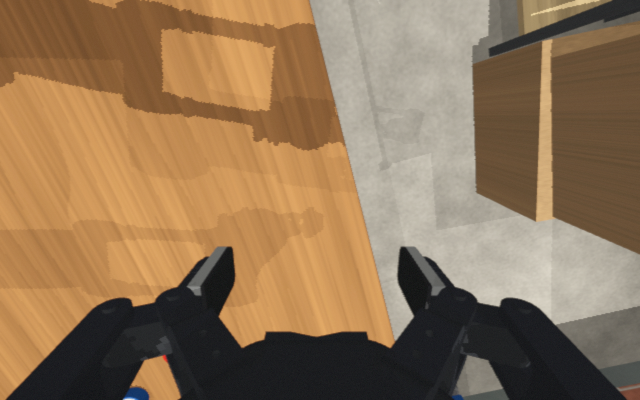

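The wrist view shows the fingers and the desk edge, because the arm has not moved: the rows were refused. I'll retry with every key given.

```bash
python3 -m pendant '[{"dx":-0.0292,"dy":-0.0221,"dz":0.0081,"rx":0,"ry":0,"rz":0,"hand":0.085},{"dx":-0.0292,"dy":-0.0221,"dz":0.0081,"rx":0,"ry":0,"rz":0,"hand":0.085}]' 40
python3 -c "
from h import *
go(.378,.26,.15)"
```

```text
clock: 0.42
position: [0.2016, 0.4951, 0.2149]
ee_rot: [0.0, 0.137, 0.991, 0.001]
contact_force: [0.4, -0.2, 0.8]
width: 0.0848
gripper_force: 0.0
tool mm [-233.4 -178.7   64.7] rows 8.0 t 0.42 pos [0.2016 0.4951 0.2149] w 0.0848 tilt [ 0.001  0.001 -1.   ] F [ 0.4 -0.2  0.8]
```

```bash
python3 -m pendant '[{"dx":-0.029,"dy":-0.022,"dz":0.008},{"dx":-0.029,"dy":-0.022,"dz":0.008},{"dx":-0.029,"dy":-0.022,"dz":0.008},{"dx":-0.029,"dy":-0.022,"dz":0.008},{"dx":-0.029,"dy":-0.022,"dz":0.008},{"dx":-0.029,"dy":-0.022,"dz":0.008},{"dx":-0.029,"dy":-0.022,"dz":0.008},{"dx":-0.029,"dy":-0.022,"dz":0.008}]'
python3 - <<'E'
from h import *
go(.378,.26,.15)
E
```

```text
tool mm [-233.4 -178.7   64.7] rows 8.0 t 0.42 pos [0.2016 0.4951 0.2149] w 0.0848 tilt [ 0.001  0.001 -1.   ] F [ 0.4 -0.2  0.8]invalid input
```

All keys are needed.

```bash
python3 -m pendant '[{"dx":-0.029,"dy":-0.022,"dz":0.008,"rx":0,"ry":0,"rz":0,"hand":0.085},{"dx":-0.029,"dy":-0.022,"dz":0.008,"rx":0,"ry":0,"rz":0,"hand":0.085},{"dx":-0.029,"dy":-0.022,"dz":0.008,"rx":0,"ry":0,"rz":0,"hand":0.085},{"dx":-0.029,"dy":-0.022,"dz":0.008,"rx":0,"ry":0,"rz":0,"hand":0.085},{"dx":-0.029,"dy":-0.022,"dz":0.008,"rx":0,"ry":0,"rz":0,"hand":0.085},{"dx":-0.029,"dy":-0.022,"dz":0.008,"rx":0,"ry":0,"rz":0,"hand":0.085},{"dx":-0.029,"dy":-0.022,"dz":0.008,"rx":0,"ry":0,"rz":0,"hand":0.085},{"dx":-0.029,"dy":-0.022,"dz":0.008,"rx":0,"ry":0,"rz":0,"hand":0.085},{"dx":0,"dy":0,"dz":0,"rx":0,"ry":0,"rz":0,"hand":0.085}]'
python3 - <<'E'
from h import *
go(.378,.26,.15)
d=cam("wrist"); cv2.imwrite("pics/w2.png",d["frame"][...,::-1]); print(proj(d,(.378,.26,.0095)))
print(rings(d,"red",.019),rings(d,"red",.0))
E
```

```text
clock: 1.17
position: [0.3795, 0.2567, 0.1499]
ee_rot: [0.0, 0.141, 0.99, -0.002]
contact_force: [-1.2, 0.1, -0.6]
width: 0.0848
gripper_force: 0.0
tool mm [ 2.3  2.7 -0.1] rows 1.0 t 1.17 pos [0.3795 0.2567 0.1499] w 0.0848 tilt [ 0.    -0.004 -1.   ] F [-1.2  0.1 -0.6]
(np.float64(318.2313198839952), np.float64(186.80685875210344))
[(377, 262, 57, (np.int64(320), np.int64(187)))] [(382, 260, 61, (np.int64(320), np.int64(187)))]
```

View pics/w2.png

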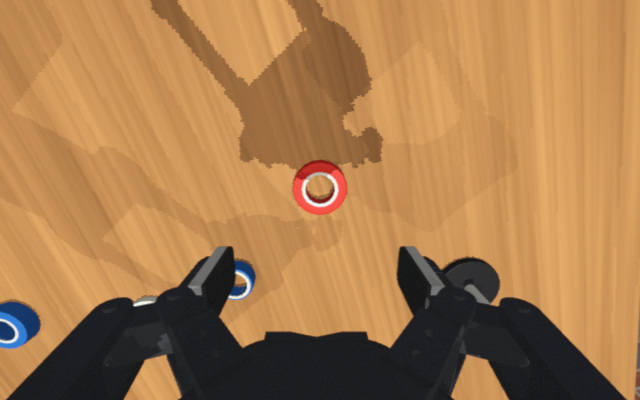

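The red roll is at (320,187), diameter 57 mm, and agrees with the top view. Now I descend and grasp.

```bash
python3 -m pendant '[{"dx":0.003,"dy":0.003,"dz":0.03,"rx":0,"ry":0,"rz":0,"hand":0.085},{"dx":0,"dy":0,"dz":0.03,"rx":0,"ry":0,"rz":0,"hand":0.085},{"dx":0,"dy":0,"dz":0.03,"rx":0,"ry":0,"rz":0,"hand":0.085},{"dx":0,"dy":0,"dz":0.03,"rx":0,"ry":0,"rz":0,"hand":0.085},{"dx":0,"dy":0,"dz":0.018,"rx":0,"ry":0,"rz":0,"hand":0.085},{"dx":0,"dy":0,"dz":0.009,"rx":0,"ry":0,"rz":0,"hand":0.085},{"dx":0,"dy":0,"dz":0,"rx":0,"ry":0,"rz":0,"hand":0.085}]'
python3 -c "
from h import *
go(.377,.261,.002)"
```

```text
clock: 1.8
position: [0.3729, 0.2655, 0.0026]
ee_rot: [-0.002, 0.138, 0.99, -0.001]
contact_force: [0.5, 0.1, -0.5]
width: 0.085
gripper_force: 0.0
tool mm [-5.2 -3.2  0.6] rows 1.0 t 1.8 pos [0.3729 0.2655 0.0026] w 0.085 tilt [-0.004 -0.001 -1.   ] F [ 0.5  0.1 -0.5]
```

```bash
python3 -m pendant '[{"dx":-0.005,"dy":-0.003,"dz":0.001,"rx":0,"ry":0,"rz":0,"hand":0.085},{"dx":0,"dy":0,"dz":0,"rx":0,"ry":0,"rz":0,"hand":0.085},{"dx":0,"dy":0,"dz":0,"rx":0,"ry":0,"rz":0,"hand":0.045},{"dx":0,"dy":0,"dz":0,"rx":0,"ry":0,"rz":0,"hand":0.045},{"dx":0,"dy":0,"dz":0,"rx":0,"ry":0,"rz":0,"hand":0.045},{"dx":0,"dy":0,"dz":0,"rx":0,"ry":0,"rz":0,"hand":0.045},{"dx":0,"dy":0,"dz":0,"rx":0,"ry":0,"rz":0,"hand":0.045},{"dx":0,"dy":0,"dz":0,"rx":0,"ry":0,"rz":0,"hand":0.045}]' 40
python3 -c "
from h import *
go(.543,.396,.15)"
```

```text
clock: 2.47
position: [0.3792, 0.2613, 0.0043]
ee_rot: [0.001, 0.139, 0.99, 0.001]
contact_force: [0.1, -0.8, 5.3]
width: 0.0529
gripper_force: 41.8
tool mm [-120.8  174.7 -145.3] rows 7.0 t 2.47 pos [0.3792 0.2613 0.0043] w 0.0529 tilt [ 0.002  0.001 -1.   ] F [ 0.1 -0.8  5.3]
```

```bash
python3 -m pendant '[{"dx":0,"dy":0,"dz":-0.03,"rx":0,"ry":0,"rz":0,"hand":0.045},{"dx":0,"dy":0,"dz":-0.036,"rx":0,"ry":0,"rz":0,"hand":0.045},{"dx":0,"dy":0,"dz":-0.04,"rx":0,"ry":0,"rz":0,"hand":0.045},{"dx":-0.012,"dy":0.017,"dz":-0.04,"rx":0,"ry":0,"rz":0,"hand":0.045},{"dx":-0.018,"dy":0.026,"dz":0,"rx":0,"ry":0,"rz":0,"hand":0.045},{"dx":-0.018,"dy":0.026,"dz":0,"rx":0,"ry":0,"rz":0,"hand":0.045},{"dx":-0.018,"dy":0.026,"dz":0,"rx":0,"ry":0,"rz":0,"hand":0.045},{"dx":-0.018,"dy":0.026,"dz":0,"rx":0,"ry":0,"rz":0,"hand":0.045},{"dx":-0.018,"dy":0.026,"dz":0,"rx":0,"ry":0,"rz":0,"hand":0.045},{"dx":-0.018,"dy":0.026,"dz":0,"rx":0,"ry":0,"rz":0,"hand":0.045},{"dx":0,"dy":0,"dz":0,"rx":0,"ry":0,"rz":0,"hand":0.045},{"dx":0,"dy":0,"dz":0,"rx":0,"ry":0,"rz":0,"hand":0.045}]'
python3 - <<'E'
from h import *
go(.543,.396,.15)
d=cam("wrist"); cv2.imwrite("pics/w3.png",d["frame"][...,::-1])
print(proj(d,(.543,.396,.01)),proj(d,(.543,.396,.058)))
E
```

```text
clock: 3.47
position: [0.5408, 0.3941, 0.1454]
ee_rot: [-0.0, 0.138, 0.99, -0.0]
contact_force: [-0.2, -0.2, -1.2]
width: 0.0534
gripper_force: 43.5
tool mm [-1.6  2.4 -4.6] rows 1.0 t 3.47 pos [0.5408 0.3941 0.1454] w 0.0534 tilt [-0.001 -0.    -1.   ] F [-0.2 -0.2 -1.2]
(np.float64(317.5201957435285), np.float64(191.92413576418147)) (np.float64(317.79356018614635), np.float64(206.52204696534955))
```

View pics/w3.png

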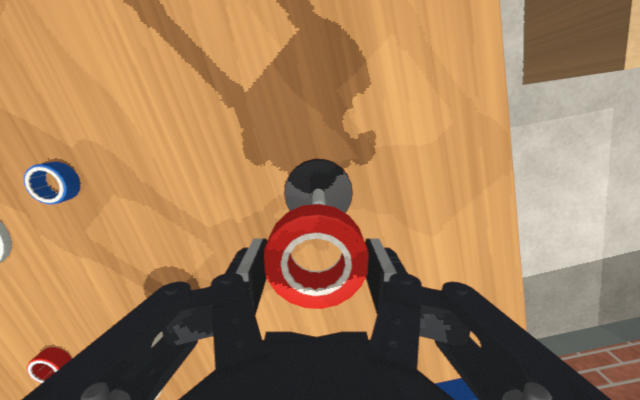

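The held red roll is centred at about (317,260). The black base is at about (319,190), which matches its projection.

Run:
```python
from h import *
d=cam("wrist"); z=manip.get_state()["position"][2]
go(.543,.396,.10)
for h in (0,.01,.016): print(h,rings(d,"red",z+h,2000))
m=(d["frame"].max(2)<90).astype(np.uint8); m[:, :270]=0; m[:,370:]=0; m[:150]=0; m[200:]=0
ys,xs=np.nonzero(m); print(xs.min(),xs.max(),ys.min())
for u,v in((xs.min(),190),(xs.max(),190),(319,ys.min())): print(ray(d,u,v,.01).round(4))
```

```text
tool mm [-3.   4.2 45.7] rows 2.0 t 3.57 pos [0.539  0.3928 0.1457] w 0.0533 tilt [-0.002 -0.001 -1.   ] F [-1.2 -0.6 -0.6]
0 [(544, 392, 67, (np.int64(316), np.int64(257)))]
0.01 [(539, 394, 62, (np.int64(316), np.int64(257)))]
0.016 [(535, 395, 59, (np.int64(316), np.int64(257)))]
287 352 160
[0.531  0.3652 0.01  ]
[0.5494 0.4299 0.01  ]
[0.5101 0.4055 0.01  ]
```

```bash
cat >> h.py <<'E'
def held(col,zoff=.0):
    """centre of held roll relative to TCP, in tool x,y (mm): image-bottom edge is on its top plane, image-top edge on its underside"""
    d=cam("wrist"); s=manip.get_state(); z=s["position"][2]; M=rot(s["ee_rot"]).T
    c=max(cv2.findContours(mask(d,col),cv2.RETR_EXTERNAL,cv2.CHAIN_APPROX_NONE)[0],key=cv2.contourArea)[:,0]
    bot=c[c[:,1].argmax()]; top=c[c[:,1].argmin()]; l,r=c[:,0].min(),c[:,0].max()
    for ht in(.014,.018,.022):
        f=lambda p,h:(M@(ray(d,*p,z+h)-s["position"]))[:2]*1000
        a=f(bot,ht);b=f(top,ht-.019); row=(bot[1]+top[1])/2
        print("ht",ht,"x from far",(a[0]+28).round(1),"from near",(b[0]-28).round(1),"y",((f((l,row),ht)+f((r,row),ht))[1]/2).round(1),"px",c.mean(0).round(),bot,top)
E
python3 -c "
from h import *
held('red')
go(.544,.396,.08)"
```

```text
ht 0.014 x from far 1.7 from near -0.8 y 1.1 px [316. 257.] [313 308] [313 204]
ht 0.018 x from far 4.8 from near 0.5 y 1.1 px [316. 257.] [313 308] [313 204]
ht 0.022 x from far 8.0 from near 1.8 y 1.1 px [316. 257.] [313 308] [313 204]
tool mm [-4.1  4.7 66. ] rows 2.0 t 3.62 pos [0.5389 0.3927 0.146 ] w 0.0533 tilt [-0.001 -0.001 -1.   ] F [ 0.2  0.2 -0.9]
```

```bash
python3 -m pendant '[{"dx":-0.004,"dy":0.003,"dz":0.03,"rx":0,"ry":0,"rz":0,"hand":0.045},{"dx":0,"dy":0,"dz":0.03,"rx":0,"ry":0,"rz":0,"hand":0.045},{"dx":0,"dy":0,"dz":0,"rx":0,"ry":0,"rz":0,"hand":0.045},{"dx":0,"dy":0,"dz":0,"rx":0,"ry":0,"rz":0,"hand":0.045}]'
python3 - <<'E'
from h import *
go(.545,.395,.015)
d=cam("wrist"); cv2.imwrite("pics/w4.png",cv2.resize(d["frame"][150:,150:490,::-1],None,fx=1.6,fy=1.6))
E
```

```text
clock: 3.95
position: [0.5427, 0.3939, 0.0851]
ee_rot: [-0.002, 0.139, 0.99, -0.001]
contact_force: [0.3, -0.2, 0.5]
width: 0.0537
gripper_force: 43.4
tool mm [-2.2  1.9 70.1] rows 2.0 t 3.95 pos [0.5427 0.3939 0.0851] w 0.0537 tilt [-0.004 -0.002 -1.   ] F [ 0.3 -0.2  0.5]
```

View pics/w4.png

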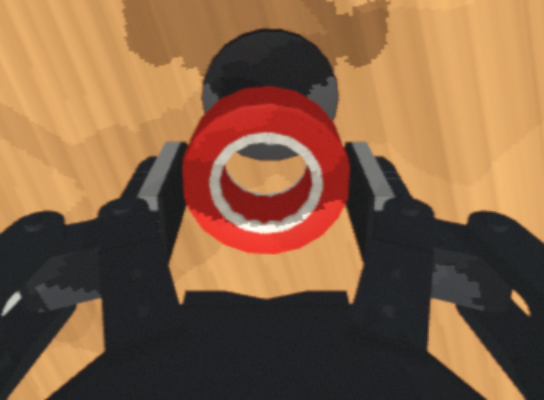

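The roll is centred over the base and the post is hidden behind its near wall. I lower in two stages.

```bash
python3 -m pendant '[{"dx":-0.002,"dy":0.001,"dz":0.01,"rx":0,"ry":0,"rz":0,"hand":0.045},{"dx":0,"dy":0,"dz":0.012,"rx":0,"ry":0,"rz":0,"hand":0.045},{"dx":0,"dy":0,"dz":0.012,"rx":0,"ry":0,"rz":0,"hand":0.045},{"dx":0,"dy":0,"dz":0.01,"rx":0,"ry":0,"rz":0,"hand":0.045},{"dx":0,"dy":0,"dz":0,"rx":0,"ry":0,"rz":0,"hand":0.045},{"dx":0,"dy":0,"dz":0,"rx":0,"ry":0,"rz":0,"hand":0.045}]'
python3 - <<'E'
from h import *
go(.545,.395,.015)
d=cam("wrist"); cv2.imwrite("pics/w5.png",cv2.resize(d["frame"][150:,150:490,::-1],None,fx=1.6,fy=1.6))
E
```

```text
clock: 4.5
position: [0.5463, 0.3953, 0.0408]
ee_rot: [-0.001, 0.138, 0.99, -0.001]
contact_force: [0.5, -0.0, -1.2]
width: 0.0534
gripper_force: 43.5
tool mm [ 1.1 -0.6 25.8] rows 1.0 t 4.5 pos [0.5463 0.3953 0.0408] w 0.0534 tilt [-0.002 -0.001 -1.   ] F [ 0.5 -0.  -1.2]
```

View pics/w5.png

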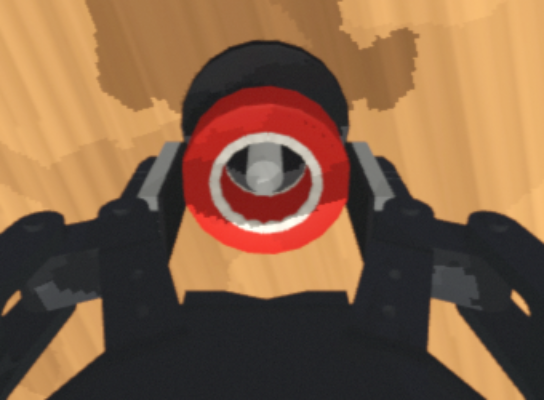

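The post (crop 265,175) sits in the middle of the hole. I lower the roll fully, release, and rise.

```bash
python3 -m pendant '[{"dx":0,"dy":0,"dz":0.01,"rx":0,"ry":0,"rz":0,"hand":0.045},{"dx":0,"dy":0,"dz":0.01,"rx":0,"ry":0,"rz":0,"hand":0.045},{"dx":0,"dy":0,"dz":0.006,"rx":0,"ry":0,"rz":0,"hand":0.045},{"dx":0,"dy":0,"dz":0,"rx":0,"ry":0,"rz":0,"hand":0.045},{"dx":0,"dy":0,"dz":0,"rx":0,"ry":0,"rz":0,"hand":0.045}]'
python3 -m pendant '[{"dx":0,"dy":0,"dz":0,"rx":0,"ry":0,"rz":0,"hand":0.085},{"dx":0,"dy":0,"dz":0,"rx":0,"ry":0,"rz":0,"hand":0.085},{"dx":0,"dy":0,"dz":0,"rx":0,"ry":0,"rz":0,"hand":0.085},{"dx":0,"dy":0,"dz":0,"rx":0,"ry":0,"rz":0,"hand":0.085},{"dx":0,"dy":0,"dz":-0.02,"rx":0,"ry":0,"rz":0,"hand":0.085},{"dx":0,"dy":0,"dz":-0.04,"rx":0,"ry":0,"rz":0,"hand":0.085},{"dx":0,"dy":0,"dz":-0.04,"rx":0,"ry":0,"rz":0,"hand":0.085},{"dx":0,"dy":0,"dz":-0.035,"rx":0,"ry":0,"rz":0,"hand":0.085},{"dx":0,"dy":0,"dz":0,"rx":0,"ry":0,"rz":0,"hand":0.085}]'
python3 - <<'E'
from h import *
d=cam("wrist"); cv2.imwrite("pics/w6.png",d["frame"][...,::-1])
print(rings(d,"red",.029)); go(.374,-.270,.15)
E
```

```text
clock: 4.97
position: [0.5467, 0.3955, 0.0153]
ee_rot: [-0.0, 0.138, 0.99, -0.0]
contact_force: [-0.0, 0.1, -1.6]
width: 0.0529
gripper_force: 43.9
clock: 5.72
position: [0.5512, 0.3983, 0.1603]
ee_rot: [0.006, 0.138, 0.99, 0.005]
contact_force: [1.5, 0.4, 0.9]
width: 0.0849
gripper_force: 0.0
[(662, 19, 24, (np.int64(41), np.int64(354))), (845, 674, 37, (np.int64(589), np.int64(347))), (647, 33, 55, (np.int64(46), np.int64(341))), (545, 397, 58, (np.int64(311), np.int64(184)))]
tool mm [ -14.  -690.     1.3] rows 17.0 t 5.77 pos [0.5497 0.3974 0.1567] w 0.0849 tilt [ 0.01   0.006 -1.   ] F [ 0.6 -0.3  0.6]
```

View pics/w6.png

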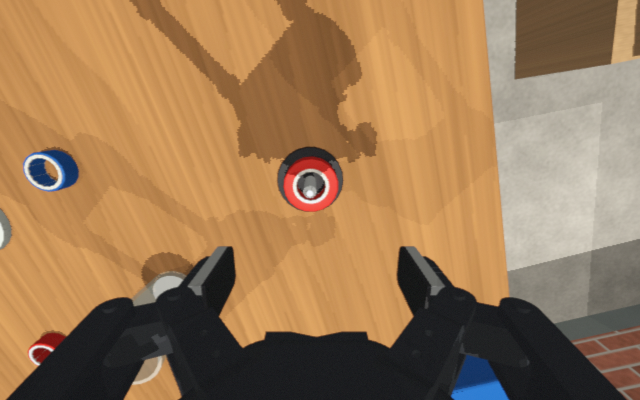

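Red lies flat on the black stand at (310,184), with the post through it. Next is the 56 mm yellow roll.

```bash
python3 -m pendant '[{"dx":0,"dy":-0.02,"dz":0,"rx":0,"ry":0,"rz":0,"hand":0.085},{"dx":-0.001,"dy":-0.038,"dz":0,"rx":0,"ry":0,"rz":0,"hand":0.085},{"dx":-0.001,"dy":-0.038,"dz":0,"rx":0,"ry":0,"rz":0,"hand":0.085},{"dx":-0.001,"dy":-0.038,"dz":0,"rx":0,"ry":0,"rz":0,"hand":0.085},{"dx":-0.001,"dy":-0.038,"dz":0,"rx":0,"ry":0,"rz":0,"hand":0.085},{"dx":-0.001,"dy":-0.038,"dz":0,"rx":0,"ry":0,"rz":0,"hand":0.085},{"dx":-0.001,"dy":-0.038,"dz":0,"rx":0,"ry":0,"rz":0,"hand":0.085},{"dx":-0.001,"dy":-0.038,"dz":0,"rx":0,"ry":0,"rz":0,"hand":0.085},{"dx":-0.001,"dy":-0.038,"dz":0,"rx":0,"ry":0,"rz":0,"hand":0.085},{"dx":-0.001,"dy":-0.038,"dz":0,"rx":0,"ry":0,"rz":0,"hand":0.085}]'
python3 -m pendant '[{"dx":-0.001,"dy":-0.038,"dz":0,"rx":0,"ry":0,"rz":0,"hand":0.085},{"dx":-0.001,"dy":-0.038,"dz":0,"rx":0,"ry":0,"rz":0,"hand":0.085},{"dx":-0.001,"dy":-0.038,"dz":0,"rx":0,"ry":0,"rz":0,"hand":0.085},{"dx":-0.001,"dy":-0.038,"dz":0,"rx":0,"ry":0,"rz":0,"hand":0.085},{"dx":-0.001,"dy":-0.038,"dz":0,"rx":0,"ry":0,"rz":0,"hand":0.085},{"dx":0,"dy":-0.038,"dz":0,"rx":0,"ry":0,"rz":0,"hand":0.085},{"dx":0,"dy":-0.038,"dz":0,"rx":0,"ry":0,"rz":0,"hand":0.085},{"dx":0,"dy":-0.038,"dz":0,"rx":0,"ry":0,"rz":0,"hand":0.085},{"dx":0,"dy":0,"dz":0,"rx":0,"ry":0,"rz":0,"hand":0.085},{"dx":0,"dy":0,"dz":0,"rx":0,"ry":0,"rz":0,"hand":0.085}]'
python3 - <<'E'
from h import *
d=cam("wrist")
print(rings(d,"yellow",.019)); go(.374,-.270,.06)
E
```

```text
clock: 6.6
position: [0.4546, 0.0437, 0.15]
ee_rot: [-0.001, 0.138, 0.99, -0.0]
contact_force: [0.8, -0.2, -0.1]
width: 0.0848
gripper_force: 0.0
clock: 7.43
position: [0.3767, -0.2499, 0.15]
ee_rot: [-0.001, 0.141, 0.99, 0.001]
contact_force: [0.0, 0.3, -0.3]
width: 0.0852
gripper_force: 0.0
[(456, -260, 42, (np.int64(326), np.int64(261))), (372, -266, 58, (np.int64(298), np.int64(191))), (261, -285, 80, (np.int64(242), np.int64(83)))]
tool mm [ -3.5 -21.8  90. ] rows 3.0 t 7.48 pos [ 0.3768 -0.2483  0.15  ] w 0.085 tilt [-0.002  0.002 -1.   ] F [0.5 0.5 0.1]
```

```bash
python3 -m pendant '[{"dx":-0.002,"dy":-0.018,"dz":0.02,"rx":0,"ry":0,"rz":0,"hand":0.085},{"dx":0,"dy":0,"dz":0.035,"rx":0,"ry":0,"rz":0,"hand":0.085},{"dx":0,"dy":0,"dz":0.035,"rx":0,"ry":0,"rz":0,"hand":0.085},{"dx":0,"dy":0,"dz":0,"rx":0,"ry":0,"rz":0,"hand":0.085},{"dx":0,"dy":0,"dz":0,"rx":0,"ry":0,"rz":0,"hand":0.085}]'
python3 - <<'E'
from h import *
d=cam("wrist")
print(rings(d,"yellow",.019)); go(.374,-.268,.004)
E
```

```text
clock: 7.9
position: [0.3738, -0.2637, 0.0598]
ee_rot: [-0.002, 0.137, 0.991, 0.002]
contact_force: [0.3, 0.5, -0.4]
width: 0.0852
gripper_force: 0.0
[(458, -261, 18, (np.int64(347), np.int64(322))), (453, -259, 44, (np.int64(347), np.int64(313))), (371, -266, 59, (np.int64(310), np.int64(222))), (261, -286, 80, (np.int64(227), np.int64(63)))]
tool mm [ 0.3 -3.1 57.3] rows 2.0 t 7.95 pos [ 0.3751 -0.2652  0.0613] w 0.0849 tilt [-0.001  0.001 -1.   ] F [-0.   0.5  0.4]
```

```bash
python3 -m pendant '[{"dx":0.001,"dy":-0.002,"dz":0.03,"rx":0,"ry":0,"rz":0,"hand":0.085},{"dx":0,"dy":0,"dz":0.02,"rx":0,"ry":0,"rz":0,"hand":0.085},{"dx":0,"dy":0,"dz":0.006,"rx":0,"ry":0,"rz":0,"hand":0.085},{"dx":0,"dy":0,"dz":0,"rx":0,"ry":0,"rz":0,"hand":0.085},{"dx":0,"dy":0,"dz":0,"rx":0,"ry":0,"rz":0,"hand":0.045},{"dx":0,"dy":0,"dz":0,"rx":0,"ry":0,"rz":0,"hand":0.045},{"dx":0,"dy":0,"dz":0,"rx":0,"ry":0,"rz":0,"hand":0.045},{"dx":0,"dy":0,"dz":0,"rx":0,"ry":0,"rz":0,"hand":0.045},{"dx":0,"dy":0,"dz":0,"rx":0,"ry":0,"rz":0,"hand":0.045},{"dx":0,"dy":0,"dz":0,"rx":0,"ry":0,"rz":0,"hand":0.045}]'
python3 -m pendant '[{"dx":0,"dy":0,"dz":-0.03,"rx":0,"ry":0,"rz":0,"hand":0.045},{"dx":0,"dy":0,"dz":-0.04,"rx":0,"ry":0,"rz":0,"hand":0.045},{"dx":0,"dy":0,"dz":-0.04,"rx":0,"ry":0,"rz":0,"hand":0.045},{"dx":0,"dy":0,"dz":-0.036,"rx":0,"ry":0,"rz":0,"hand":0.045},{"dx":0,"dy":0,"dz":0,"rx":0,"ry":0,"rz":0,"hand":0.045},{"dx":0,"dy":0,"dz":0,"rx":0,"ry":0,"rz":0,"hand":0.045}]'
python3 -c "
from h import *
held('yellow')
go(.546,.396,.15)"
```

```text
clock: 8.78
position: [0.3745, -0.269, 0.0073]
ee_rot: [0.002, 0.139, 0.99, -0.001]
contact_force: [-0.8, 2.1, 10.1]
width: 0.0545
gripper_force: 40.0
clock: 9.28
position: [0.3747, -0.2694, 0.1542]
ee_rot: [0.003, 0.138, 0.99, -0.002]
contact_force: [-0.5, 0.4, -1.6]
width: 0.0541
gripper_force: 42.5
ht 0.014 x from far 1.6 from near -1.1 y 0.1 px [316. 253.] [309 303] [310 201]
ht 0.018 x from far 4.7 from near 0.1 y 0.1 px [316. 253.] [309 303] [310 201]
ht 0.022 x from far 7.8 from near 1.4 y 0.1 px [316. 253.] [309 303] [310 201]
tool mm [ 16.3 686.1   1.4] rows 17.0 t 9.33 pos [ 0.3735 -0.2682  0.1522] w 0.0539 tilt [ 0.002 -0.002 -1.   ] F [-0.6 -0.6 -0.1]
```

```bash
python3 -m pendant '[{"dx":0,"dy":0.02,"dz":0,"rx":0,"ry":0,"rz":0,"hand":0.045},{"dx":0.001,"dy":0.038,"dz":0,"rx":0,"ry":0,"rz":0,"hand":0.045},{"dx":0.001,"dy":0.038,"dz":0,"rx":0,"ry":0,"rz":0,"hand":0.045},{"dx":0.001,"dy":0.038,"dz":0,"rx":0,"ry":0,"rz":0,"hand":0.045},{"dx":0.001,"dy":0.038,"dz":0,"rx":0,"ry":0,"rz":0,"hand":0.045},{"dx":0.001,"dy":0.038,"dz":0,"rx":0,"ry":0,"rz":0,"hand":0.045},{"dx":0.001,"dy":0.038,"dz":0,"rx":0,"ry":0,"rz":0,"hand":0.045},{"dx":0.001,"dy":0.038,"dz":0,"rx":0,"ry":0,"rz":0,"hand":0.045},{"dx":0.001,"dy":0.038,"dz":0,"rx":0,"ry":0,"rz":0,"hand":0.045},{"dx":0.001,"dy":0.038,"dz":0,"rx":0,"ry":0,"rz":0,"hand":0.045}]'
python3 -m pendant '[{"dx":0.001,"dy":0.038,"dz":0,"rx":0,"ry":0,"rz":0,"hand":0.045},{"dx":0.001,"dy":0.038,"dz":0,"rx":0,"ry":0,"rz":0,"hand":0.045},{"dx":0.001,"dy":0.038,"dz":0,"rx":0,"ry":0,"rz":0,"hand":0.045},{"dx":0.001,"dy":0.038,"dz":0,"rx":0,"ry":0,"rz":0,"hand":0.045},{"dx":0.001,"dy":0.038,"dz":0,"rx":0,"ry":0,"rz":0,"hand":0.045},{"dx":0.001,"dy":0.038,"dz":0,"rx":0,"ry":0,"rz":0,"hand":0.045},{"dx":0.001,"dy":0.038,"dz":0,"rx":0,"ry":0,"rz":0,"hand":0.045},{"dx":0.001,"dy":0.038,"dz":0,"rx":0,"ry":0,"rz":0,"hand":0.045},{"dx":0,"dy":0.02,"dz":0,"rx":0,"ry":0,"rz":0,"hand":0.045},{"dx":0,"dy":0,"dz":0,"rx":0,"ry":0,"rz":0,"hand":0.045},{"dx":0,"dy":0,"dz":0,"rx":0,"ry":0,"rz":0,"hand":0.045}]'
python3 -c "
from h import *
go(.546,.395,.07)"
```

```text
clock: 10.17
position: [0.4624, 0.0844, 0.1493]
ee_rot: [-0.002, 0.138, 0.99, -0.0]
contact_force: [0.9, -0.7, -0.6]
width: 0.0539
gripper_force: 42.5
clock: 11.08
position: [0.5438, 0.3965, 0.1481]
ee_rot: [-0.002, 0.138, 0.99, -0.002]
contact_force: [0.5, 0.0, -0.9]
width: 0.054
gripper_force: 42.5
tool mm [-2.8 -0.5 78.1] rows 2.0 t 11.08 pos [0.5438 0.3965 0.1481] w 0.054 tilt [-0.004 -0.003 -1.   ] F [ 0.5  0.  -0.9]
```

```bash
python3 -m pendant '[{"dx":-0.003,"dy":-0.001,"dz":0.03,"rx":0,"ry":0,"rz":0,"hand":0.045},{"dx":0,"dy":0,"dz":0.03,"rx":0,"ry":0,"rz":0,"hand":0.045},{"dx":0,"dy":0,"dz":0.018,"rx":0,"ry":0,"rz":0,"hand":0.045},{"dx":0,"dy":0,"dz":0,"rx":0,"ry":0,"rz":0,"hand":0.045},{"dx":0,"dy":0,"dz":0,"rx":0,"ry":0,"rz":0,"hand":0.045}]'
python3 -c "
from h import *
go(.546,.395,.036)"
```

```text
clock: 11.5
position: [0.5463, 0.3925, 0.0715]
ee_rot: [-0.002, 0.139, 0.99, -0.002]
contact_force: [0.0, 0.1, 0.2]
width: 0.0544
gripper_force: 42.5
tool mm [ 0.9  2.5 35.5] rows 1.0 t 11.5 pos [0.5463 0.3925 0.0715] w 0.0544 tilt [-0.004 -0.003 -1.   ] F [0.  0.1 0.2]
```

```bash
python3 -m pendant '[{"dx":0.001,"dy":0.002,"dz":0.006,"rx":0,"ry":0,"rz":0,"hand":0.045},{"dx":0,"dy":0,"dz":0.01,"rx":0,"ry":0,"rz":0,"hand":0.045},{"dx":0,"dy":0,"dz":0.01,"rx":0,"ry":0,"rz":0,"hand":0.045},{"dx":0,"dy":0,"dz":0.009,"rx":0,"ry":0,"rz":0,"hand":0.045},{"dx":0,"dy":0,"dz":0,"rx":0,"ry":0,"rz":0,"hand":0.045},{"dx":0,"dy":0,"dz":0,"rx":0,"ry":0,"rz":0,"hand":0.045}]'
python3 -c "
from h import *
go(.546,.395,.036)"
```

```text
clock: 12.0
position: [0.5469, 0.3965, 0.0374]
ee_rot: [-0.0, 0.138, 0.99, -0.0]
contact_force: [-0.5, 0.6, -0.7]
width: 0.0543
gripper_force: 42.5
tool mm [ 0.5 -1.7  1.4] rows 1.0 t 12.0 pos [0.5469 0.3965 0.0374] w 0.0543 tilt [-0.001 -0.001 -1.   ] F [-0.5  0.6 -0.7]
```

```bash
python3 -m pendant '[{"dx":0,"dy":0,"dz":0.002,"rx":0,"ry":0,"rz":0,"hand":0.045},{"dx":0,"dy":0,"dz":0,"rx":0,"ry":0,"rz":0,"hand":0.045},{"dx":0,"dy":0,"dz":0,"rx":0,"ry":0,"rz":0,"hand":0.085},{"dx":0,"dy":0,"dz":0,"rx":0,"ry":0,"rz":0,"hand":0.085},{"dx":0,"dy":0,"dz":0,"rx":0,"ry":0,"rz":0,"hand":0.085},{"dx":0,"dy":0,"dz":0,"rx":0,"ry":0,"rz":0,"hand":0.085},{"dx":0,"dy":0,"dz":-0.02,"rx":0,"ry":0,"rz":0,"hand":0.085},{"dx":0,"dy":0,"dz":-0.04,"rx":0,"ry":0,"rz":0,"hand":0.085},{"dx":0,"dy":0,"dz":-0.04,"rx":0,"ry":0,"rz":0,"hand":0.085},{"dx":0,"dy":0,"dz":-0.015,"rx":0,"ry":0,"rz":0,"hand":0.085},{"dx":0,"dy":0,"dz":0,"rx":0,"ry":0,"rz":0,"hand":0.085},{"dx":0,"dy":0,"dz":0,"rx":0,"ry":0,"rz":0,"hand":0.085}]'
python3 - <<'E'
from h import *
d=cam("wrist"); a=d["frame"][80:280,210:410]; b=cam("side")["frame"][320:400,180:290]
print(rings(d,"yellow",.048))
b=cv2.resize(b,(550,400)); cv2.imwrite("pics/w7.png",np.hstack([cv2.resize(a,(250,400)),b])[...,::-1])
go(.442,-.156,.15)
E
```

```text
clock: 13.0
position: [0.5477, 0.3969, 0.1523]
ee_rot: [0.001, 0.138, 0.99, 0.001]
contact_force: [-0.4, 0.3, -0.4]
width: 0.0849
gripper_force: 0.0
[(545, 399, 57, (np.int64(316), np.int64(194)))]
tool mm [-5.120e+01 -5.595e+02  5.000e-01] rows 14.0 t 13.1 pos [0.5462 0.3961 0.1494] w 0.0852 tilt [-0.003 -0.001 -1.   ] F [-0.7 -0.3 -1. ]
```

View pics/w7.png

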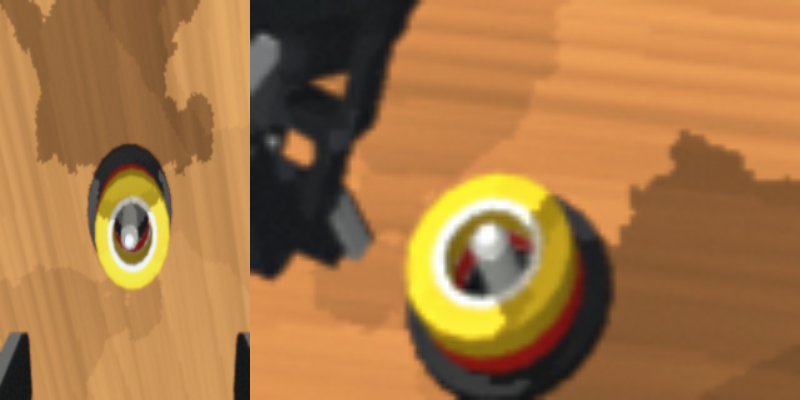

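Yellow sits flat on red with the post through both holes, in both views. Next is blue.

```bash
python3 -m pendant '[{"dx":-0.003,"dy":-0.02,"dz":0,"rx":0,"ry":0,"rz":0,"hand":0.085},{"dx":-0.003,"dy":-0.036,"dz":0,"rx":0,"ry":0,"rz":0,"hand":0.085},{"dx":-0.003,"dy":-0.036,"dz":0,"rx":0,"ry":0,"rz":0,"hand":0.085},{"dx":-0.003,"dy":-0.036,"dz":0,"rx":0,"ry":0,"rz":0,"hand":0.085},{"dx":-0.003,"dy":-0.036,"dz":0,"rx":0,"ry":0,"rz":0,"hand":0.085},{"dx":-0.003,"dy":-0.036,"dz":0,"rx":0,"ry":0,"rz":0,"hand":0.085},{"dx":-0.003,"dy":-0.036,"dz":0,"rx":0,"ry":0,"rz":0,"hand":0.085},{"dx":-0.003,"dy":-0.036,"dz":0,"rx":0,"ry":0,"rz":0,"hand":0.085},{"dx":-0.003,"dy":-0.036,"dz":0,"rx":0,"ry":0,"rz":0,"hand":0.085},{"dx":-0.003,"dy":-0.036,"dz":0,"rx":0,"ry":0,"rz":0,"hand":0.085},{"dx":-0.003,"dy":-0.036,"dz":0,"rx":0,"ry":0,"rz":0,"hand":0.085},{"dx":-0.003,"dy":-0.036,"dz":0,"rx":0,"ry":0,"rz":0,"hand":0.085}]'
python3 -m pendant '[{"dx":-0.003,"dy":-0.036,"dz":0,"rx":0,"ry":0,"rz":0,"hand":0.085},{"dx":-0.003,"dy":-0.036,"dz":0,"rx":0,"ry":0,"rz":0,"hand":0.085},{"dx":-0.003,"dy":-0.036,"dz":0,"rx":0,"ry":0,"rz":0,"hand":0.085},{"dx":-0.003,"dy":-0.036,"dz":0.02,"rx":0,"ry":0,"rz":0,"hand":0.085},{"dx":-0.002,"dy":0,"dz":0.04,"rx":0,"ry":0,"rz":0,"hand":0.085},{"dx":0,"dy":0,"dz":0.03,"rx":0,"ry":0,"rz":0,"hand":0.085},{"dx":0,"dy":0,"dz":0,"rx":0,"ry":0,"rz":0,"hand":0.085},{"dx":0,"dy":0,"dz":0,"rx":0,"ry":0,"rz":0,"hand":0.085}]'
python3 - <<'E'
from h import *
d=cam("wrist")
print(rings(d,"blue",.019)); go(.443,-.155,.005)
E
```

```text
clock: 14.1
position: [0.4658, -0.0145, 0.1492]
ee_rot: [-0.002, 0.138, 0.99, 0.0]
contact_force: [0.9, -0.3, -0.5]
width: 0.0848
gripper_force: 0.0
clock: 14.77
position: [0.4394, -0.1545, 0.0589]
ee_rot: [-0.003, 0.139, 0.99, 0.001]
contact_force: [0.6, 1.1, 0.6]
width: 0.0852
gripper_force: 0.0
[(439, -154, 58, (np.int64(316), np.int64(224)))]
tool mm [-1.8  0.5 55.5] rows 2.0 t 14.82 pos [ 0.4412 -0.1551  0.0605] w 0.085 tilt [-0.002  0.001 -1.   ] F [-0.6 -0.8  0.1]
```

```bash
python3 -m pendant '[{"dx":-0.001,"dy":0,"dz":0.03,"rx":0,"ry":0,"rz":0,"hand":0.085},{"dx":0,"dy":0,"dz":0.018,"rx":0,"ry":0,"rz":0,"hand":0.085},{"dx":0,"dy":0,"dz":0.006,"rx":0,"ry":0,"rz":0,"hand":0.085},{"dx":0,"dy":0,"dz":0,"rx":0,"ry":0,"rz":0,"hand":0.085},{"dx":0,"dy":0,"dz":0,"rx":0,"ry":0,"rz":0,"hand":0.045},{"dx":0,"dy":0,"dz":0,"rx":0,"ry":0,"rz":0,"hand":0.045},{"dx":0,"dy":0,"dz":0,"rx":0,"ry":0,"rz":0,"hand":0.045},{"dx":0,"dy":0,"dz":0,"rx":0,"ry":0,"rz":0,"hand":0.045},{"dx":0,"dy":0,"dz":0,"rx":0,"ry":0,"rz":0,"hand":0.045},{"dx":0,"dy":0,"dz":0,"rx":0,"ry":0,"rz":0,"hand":0.045}]'
python3 -m pendant '[{"dx":0,"dy":0,"dz":-0.03,"rx":0,"ry":0,"rz":0,"hand":0.045},{"dx":0,"dy":0,"dz":-0.04,"rx":0,"ry":0,"rz":0,"hand":0.045},{"dx":0,"dy":0,"dz":-0.04,"rx":0,"ry":0,"rz":0,"hand":0.045},{"dx":0,"dy":0,"dz":-0.036,"rx":0,"ry":0,"rz":0,"hand":0.045},{"dx":0,"dy":0,"dz":0,"rx":0,"ry":0,"rz":0,"hand":0.045},{"dx":0,"dy":0,"dz":0,"rx":0,"ry":0,"rz":0,"hand":0.045}]'
python3 -c "
from h import *
held('blue')
go(.490,.015,.15)"
```

```text
clock: 15.65
position: [0.444, -0.1562, 0.0092]
ee_rot: [0.002, 0.139, 0.99, -0.0]
contact_force: [-0.8, 1.9, 9.9]
width: 0.0539
gripper_force: 40.1
clock: 16.15
position: [0.4444, -0.1567, 0.1563]
ee_rot: [0.004, 0.138, 0.99, -0.001]
contact_force: [-0.7, -0.5, -1.3]
width: 0.054
gripper_force: 42.2
ht 0.014 x from far 4.6 from near 0.4 y 0.6 px [316. 248.] [310 298] [308 198]
ht 0.018 x from far 7.6 from near 1.7 y 0.6 px [316. 248.] [310 298] [308 198]
ht 0.022 x from far 10.6 from near 2.9 y 0.6 px [316. 248.] [310 298] [308 198]
tool mm [  1.6 177.3   4.1] rows 5.0 t 16.2 pos [ 0.4429 -0.1559  0.1542] w 0.0541 tilt [ 0.002 -0.001 -1.   ] F [-0.6  0.  -1.5]
```

```bash
python3 -m pendant '[{"dx":0,"dy":0.03,"dz":0,"rx":0,"ry":0,"rz":0,"hand":0.045},{"dx":0,"dy":0.04,"dz":0,"rx":0,"ry":0,"rz":0,"hand":0.045},{"dx":0,"dy":0.04,"dz":0,"rx":0,"ry":0,"rz":0,"hand":0.045},{"dx":0,"dy":0.04,"dz":0,"rx":0,"ry":0,"rz":0,"hand":0.045},{"dx":0.001,"dy":0.026,"dz":0.004,"rx":0,"ry":0,"rz":0,"hand":0.045},{"dx":0,"dy":0,"dz":0,"rx":0,"ry":0,"rz":0,"hand":0.045},{"dx":0,"dy":0,"dz":0,"rx":0,"ry":0,"rz":0,"hand":0.045}]'
python3 - <<'E'
from h import *
go(.490,.015,.075)
d=cam("wrist"); print(proj(d,(.49,.015,.01)))
cv2.imwrite("pics/w8.png",d["frame"][120:340,200:440,::-1])
h=cv2.cvtColor(d["frame"],cv2.COLOR_RGB2HSV); m=((h[...,1]<60)&(h[...,2]>120)).astype(np.uint8); m[:,:260]=0;m[:,380:]=0;m[220:]=0
c=max(cv2.findContours(m,0,1)[0],key=cv2.contourArea)[:,0]; t=c[c[:,1].argmin()]
print(t,c[:,0].min(),c[:,0].max(),ray(d,*t,.01),ray(d,c[:,0].min(),190,.01),ray(d,c[:,0].max(),190,.01))
E
```

```text
clock: 16.78
position: [0.4885, 0.0149, 0.1471]
ee_rot: [-0.002, 0.137, 0.991, -0.0]
contact_force: [0.2, -0.3, -0.1]
width: 0.0536
gripper_force: 42.4
tool mm [-1.7  0.5 72.1] rows 2.0 t 16.78 pos [0.4885 0.0149 0.1471] w 0.0536 tilt [-0.005  0.    -1.   ] F [ 0.2 -0.3 -0.1]
(np.float64(315.7306016599976), np.float64(191.77832821503006))
[314 157] 282 349 [0.45468275 0.02316438 0.01      ] [ 0.47863528 -0.01826477  0.01      ] [0.49754309 0.04882952 0.01      ]
```

View pics/w8.png

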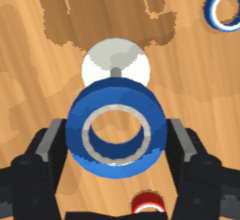

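White base centre works out at about (.489,.014), and the held blue roll at crop (115,128) is aligned with it.

```bash
python3 -m pendant '[{"dx":-0.002,"dy":0,"dz":0.03,"rx":0,"ry":0,"rz":0,"hand":0.045},{"dx":0,"dy":0,"dz":0.03,"rx":0,"ry":0,"rz":0,"hand":0.045},{"dx":0,"dy":0,"dz":0.012,"rx":0,"ry":0,"rz":0,"hand":0.045},{"dx":0,"dy":0,"dz":0,"rx":0,"ry":0,"rz":0,"hand":0.045},{"dx":0,"dy":0,"dz":0.012,"rx":0,"ry":0,"rz":0,"hand":0.045},{"dx":0,"dy":0,"dz":0.012,"rx":0,"ry":0,"rz":0,"hand":0.045},{"dx":0,"dy":0,"dz":0.012,"rx":0,"ry":0,"rz":0,"hand":0.045},{"dx":0,"dy":0,"dz":0,"rx":0,"ry":0,"rz":0,"hand":0.045},{"dx":0,"dy":0,"dz":0,"rx":0,"ry":0,"rz":0,"hand":0.045}]'
python3 - <<'E'
from h import *
go(.491,.014,.018)
d=cam("wrist")
cv2.imwrite("pics/w9.png",d["frame"][120:340,200:440,::-1])
E
```

```text
clock: 17.58
position: [0.4919, 0.0122, 0.0414]
ee_rot: [-0.0, 0.139, 0.99, -0.0]
contact_force: [0.7, 1.1, -0.9]
width: 0.054
gripper_force: 42.5
tool mm [ 1.3  1.5 23.4] rows 1.0 t 17.58 pos [0.4919 0.0122 0.0414] w 0.054 tilt [-0. -0. -1.] F [ 0.7  1.1 -0.9]
```

View pics/w9.png

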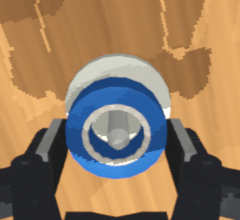

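The post is inside the hole at crop (118,133), near its middle. I lower, release, and rise.

```bash
python3 -m pendant '[{"dx":0,"dy":0.001,"dz":0.012,"rx":0,"ry":0,"rz":0,"hand":0.045},{"dx":0,"dy":0,"dz":0.008,"rx":0,"ry":0,"rz":0,"hand":0.045},{"dx":0,"dy":0,"dz":0.003,"rx":0,"ry":0,"rz":0,"hand":0.045},{"dx":0,"dy":0,"dz":0,"rx":0,"ry":0,"rz":0,"hand":0.045},{"dx":0,"dy":0,"dz":0,"rx":0,"ry":0,"rz":0,"hand":0.045}]'
python3 -m pendant '[{"dx":0,"dy":0,"dz":0,"rx":0,"ry":0,"rz":0,"hand":0.085},{"dx":0,"dy":0,"dz":0,"rx":0,"ry":0,"rz":0,"hand":0.085},{"dx":0,"dy":0,"dz":0,"rx":0,"ry":0,"rz":0,"hand":0.085},{"dx":0,"dy":0,"dz":0,"rx":0,"ry":0,"rz":0,"hand":0.085},{"dx":0,"dy":0,"dz":-0.02,"rx":0,"ry":0,"rz":0,"hand":0.085},{"dx":0,"dy":0,"dz":-0.04,"rx":0,"ry":0,"rz":0,"hand":0.085},{"dx":0,"dy":0,"dz":-0.04,"rx":0,"ry":0,"rz":0,"hand":0.085},{"dx":0,"dy":0,"dz":-0.03,"rx":0,"ry":0,"rz":0,"hand":0.085},{"dx":0,"dy":0,"dz":0,"rx":0,"ry":0,"rz":0,"hand":0.085},{"dx":0,"dy":0,"dz":0,"rx":0,"ry":0,"rz":0,"hand":0.085}]'
python3 - <<'E'
from h import *
d=cam("wrist"); print(rings(d,"blue",.029)); go(.61,-.222,.15)
E
```

```text
clock: 18.05
position: [0.4925, 0.0138, 0.0193]
ee_rot: [0.0, 0.138, 0.99, -0.0]
contact_force: [-1.9, -0.3, 7.0]
width: 0.0541
gripper_force: 43.2
clock: 18.88
position: [0.4936, 0.014, 0.15]
ee_rot: [0.002, 0.138, 0.99, 0.0]
contact_force: [-0.6, 0.7, 0.2]
width: 0.0846
gripper_force: 0.0
[(814, 158, 37, (np.int64(494), np.int64(396))), (836, 310, 79, (np.int64(625), np.int64(379))), (488, 16, 56, (np.int64(315), np.int64(187))), (458, 135, 26, (np.int64(438), np.int64(122))), (456, 129, 41, (np.int64(418), np.int64(119)))]
tool mm [-178.1 -194.7   -1.7] rows 7.0 t 18.93 pos [0.4921 0.0141 0.1482] w 0.0854 tilt [ 0.001  0.    -1.   ] F [-0.1 -0.1 -0.5]
```

```bash
python3 -m pendant '[{"dx":-0.015,"dy":-0.016,"dz":0,"rx":0,"ry":0,"rz":0,"hand":0.085},{"dx":-0.027,"dy":-0.03,"dz":0,"rx":0,"ry":0,"rz":0,"hand":0.085},{"dx":-0.027,"dy":-0.03,"dz":0,"rx":0,"ry":0,"rz":0,"hand":0.085},{"dx":-0.027,"dy":-0.03,"dz":0,"rx":0,"ry":0,"rz":0,"hand":0.085},{"dx":-0.027,"dy":-0.03,"dz":0,"rx":0,"ry":0,"rz":0,"hand":0.085},{"dx":-0.027,"dy":-0.03,"dz":0,"rx":0,"ry":0,"rz":0,"hand":0.085},{"dx":-0.027,"dy":-0.028,"dz":0.02,"rx":0,"ry":0,"rz":0,"hand":0.085},{"dx":0,"dy":0,"dz":0.04,"rx":0,"ry":0,"rz":0,"hand":0.085},{"dx":0,"dy":0,"dz":0.03,"rx":0,"ry":0,"rz":0,"hand":0.085},{"dx":0,"dy":0,"dz":0,"rx":0,"ry":0,"rz":0,"hand":0.085},{"dx":0,"dy":0,"dz":0,"rx":0,"ry":0,"rz":0,"hand":0.085}]'
python3 - <<'E'
from h import *
d=cam("wrist"); print(rings(d,"green",.019)); go(.61,-.222,.005)
E
```

```text
clock: 19.85
position: [0.6058, -0.2183, 0.0554]
ee_rot: [-0.004, 0.139, 0.99, 0.001]
contact_force: [1.0, 0.2, 0.5]
width: 0.0853
gripper_force: 0.0
[(605, -219, 57, (np.int64(314), np.int64(226)))]
tool mm [-3.1 -2.4 52.9] rows 2.0 t 19.9 pos [ 0.6078 -0.2189  0.058 ] w 0.0851 tilt [-0.002  0.001 -1.   ] F [-0.  -0.6 -0.2]
```

```bash
python3 -m pendant '[{"dx":-0.001,"dy":-0.001,"dz":0.03,"rx":0,"ry":0,"rz":0,"hand":0.085},{"dx":0,"dy":0,"dz":0.018,"rx":0,"ry":0,"rz":0,"hand":0.085},{"dx":0,"dy":0,"dz":0.004,"rx":0,"ry":0,"rz":0,"hand":0.085},{"dx":0,"dy":0,"dz":0,"rx":0,"ry":0,"rz":0,"hand":0.085},{"dx":0,"dy":0,"dz":0,"rx":0,"ry":0,"rz":0,"hand":0.045},{"dx":0,"dy":0,"dz":0,"rx":0,"ry":0,"rz":0,"hand":0.045},{"dx":0,"dy":0,"dz":0,"rx":0,"ry":0,"rz":0,"hand":0.045},{"dx":0,"dy":0,"dz":0,"rx":0,"ry":0,"rz":0,"hand":0.045},{"dx":0,"dy":0,"dz":0,"rx":0,"ry":0,"rz":0,"hand":0.045},{"dx":0,"dy":0,"dz":0,"rx":0,"ry":0,"rz":0,"hand":0.045}]'
python3 -m pendant '[{"dx":0,"dy":0,"dz":-0.03,"rx":0,"ry":0,"rz":0,"hand":0.045},{"dx":0,"dy":0,"dz":-0.04,"rx":0,"ry":0,"rz":0,"hand":0.045},{"dx":0,"dy":0,"dz":-0.04,"rx":0,"ry":0,"rz":0,"hand":0.045},{"dx":0,"dy":0,"dz":-0.036,"rx":0,"ry":0,"rz":0,"hand":0.045},{"dx":0,"dy":0,"dz":0,"rx":0,"ry":0,"rz":0,"hand":0.045},{"dx":0,"dy":0,"dz":0,"rx":0,"ry":0,"rz":0,"hand":0.045}]'
python3 -c "
from h import *
held('green')
go(.492,.014,.15)"
```

```text
clock: 20.73
position: [0.6105, -0.2212, 0.01]
ee_rot: [0.002, 0.138, 0.99, -0.001]
contact_force: [-0.5, 1.1, 7.0]
width: 0.0536
gripper_force: 40.5
clock: 21.23
position: [0.611, -0.2215, 0.1574]
ee_rot: [0.004, 0.138, 0.99, -0.001]
contact_force: [-0.3, -0.2, -0.5]
width: 0.0537
gripper_force: 42.1
ht 0.014 x from far 4.8 from near 0.2 y 0.6 px [316. 248.] [316 297] [307 198]
ht 0.018 x from far 7.8 from near 1.5 y 0.6 px [316. 248.] [316 297] [307 198]
ht 0.022 x from far 10.8 from near 2.7 y 0.6 px [316. 248.] [316 297] [307 198]
tool mm [177.3 193.6   4.2] rows 7.0 t 21.28 pos [ 0.6094 -0.2207  0.1548] w 0.0534 tilt [ 0.003 -0.001 -1.   ] F [ 0.1  0.1 -1.5]
```

```bash
python3 -m pendant '[{"dx":0.015,"dy":0.016,"dz":0,"rx":0,"ry":0,"rz":0,"hand":0.045},{"dx":0.027,"dy":0.03,"dz":0,"rx":0,"ry":0,"rz":0,"hand":0.045},{"dx":0.027,"dy":0.03,"dz":0,"rx":0,"ry":0,"rz":0,"hand":0.045},{"dx":0.027,"dy":0.03,"dz":0,"rx":0,"ry":0,"rz":0,"hand":0.045},{"dx":0.027,"dy":0.03,"dz":0,"rx":0,"ry":0,"rz":0,"hand":0.045},{"dx":0.027,"dy":0.03,"dz":0,"rx":0,"ry":0,"rz":0,"hand":0.045},{"dx":0.027,"dy":0.028,"dz":0.004,"rx":0,"ry":0,"rz":0,"hand":0.045},{"dx":0,"dy":0,"dz":0.04,"rx":0,"ry":0,"rz":0,"hand":0.045},{"dx":0,"dy":0,"dz":0.035,"rx":0,"ry":0,"rz":0,"hand":0.045},{"dx":0,"dy":0,"dz":0,"rx":0,"ry":0,"rz":0,"hand":0.045},{"dx":0,"dy":0,"dz":0,"rx":0,"ry":0,"rz":0,"hand":0.045}]'
python3 - <<'E'
from h import *
go(.4925,.0138,.038)
d=cam("wrist")
cv2.imwrite("pics/w10.png",d["frame"][120:340,200:440,::-1])
E
```

```text
clock: 22.2
position: [0.4895, 0.0149, 0.072]
ee_rot: [-0.003, 0.138, 0.99, -0.0]
contact_force: [-0.2, 0.2, 0.0]
width: 0.0536
gripper_force: 42.6
tool mm [-3.4 -0.2 34. ] rows 1.0 t 22.2 pos [0.4895 0.0149 0.072 ] w 0.0536 tilt [-0.007  0.001 -1.   ] F [-0.2  0.2  0. ]
```

View pics/w10.png

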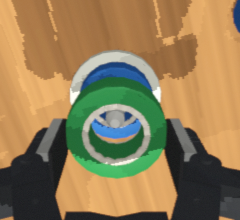

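The post tip shows through green's hole at crop (115,118). I lower with a 2 mm correction.

```bash
python3 -m pendant '[{"dx":-0.002,"dy":0,"dz":0.006,"rx":0,"ry":0,"rz":0,"hand":0.045},{"dx":0,"dy":0,"dz":0.01,"rx":0,"ry":0,"rz":0,"hand":0.045},{"dx":0,"dy":0,"dz":0.01,"rx":0,"ry":0,"rz":0,"hand":0.045},{"dx":0,"dy":0,"dz":0.006,"rx":0,"ry":0,"rz":0,"hand":0.045},{"dx":0,"dy":0,"dz":0.002,"rx":0,"ry":0,"rz":0,"hand":0.045},{"dx":0,"dy":0,"dz":0,"rx":0,"ry":0,"rz":0,"hand":0.045},{"dx":0,"dy":0,"dz":0,"rx":0,"ry":0,"rz":0,"hand":0.045}]'
python3 -c "
from h import *
go(.4925,.0138,.038)"
```

```text
clock: 22.83
position: [0.4947, 0.0137, 0.0406]
ee_rot: [0.001, 0.139, 0.99, 0.0]
contact_force: [0.4, -0.4, -1.0]
width: 0.0535
gripper_force: 42.6
tool mm [ 2.1 -0.5  2.6] rows 1.0 t 22.83 pos [0.4947 0.0137 0.0406] w 0.0535 tilt [ 0.001 -0.    -1.   ] F [ 0.4 -0.4 -1. ]
```

```bash
python3 -m pendant '[{"dx":0.001,"dy":0,"dz":0.002,"rx":0,"ry":0,"rz":0,"hand":0.045},{"dx":0,"dy":0,"dz":0.001,"rx":0,"ry":0,"rz":0,"hand":0.045},{"dx":0,"dy":0,"dz":0,"rx":0,"ry":0,"rz":0,"hand":0.085},{"dx":0,"dy":0,"dz":0,"rx":0,"ry":0,"rz":0,"hand":0.085},{"dx":0,"dy":0,"dz":0,"rx":0,"ry":0,"rz":0,"hand":0.085},{"dx":0,"dy":0,"dz":0,"rx":0,"ry":0,"rz":0,"hand":0.085},{"dx":0,"dy":0,"dz":-0.02,"rx":0,"ry":0,"rz":0,"hand":0.085},{"dx":0,"dy":0,"dz":-0.04,"rx":0,"ry":0,"rz":0,"hand":0.085},{"dx":0,"dy":0,"dz":-0.04,"rx":0,"ry":0,"rz":0,"hand":0.085},{"dx":0,"dy":0,"dz":-0.04,"rx":0,"ry":0,"rz":0,"hand":0.085},{"dx":0,"dy":0,"dz":0,"rx":0,"ry":0,"rz":0,"hand":0.085},{"dx":0,"dy":0,"dz":0,"rx":0,"ry":0,"rz":0,"hand":0.085}]'
python3 - <<'E'
from h import *
d=cam("wrist"); print(rings(d,"green",.048)); s=cam("side")["frame"]
cv2.imwrite("pics/f.png",np.hstack([cv2.resize(s[180:250,250:340],(450,350)),cv2.resize(s[330:400,190:280],(350,350))])[...,::-1])
for c in ("red","blue","purple","yellow"): print(c,rings(cam("side"),c,.0095))
E
```

```text
clock: 23.83
position: [0.4948, 0.0141, 0.1795]
ee_rot: [0.003, 0.138, 0.99, 0.0]
contact_force: [0.1, 0.1, -1.2]
width: 0.0849
gripper_force: 0.0
[(490, 16, 56, (np.int64(315), np.int64(185)))]
red [(544, 399, 55, (np.int64(235), np.int64(387))), (669, 4, 54, (np.int64(226), np.int64(216))), (88, -547, 206, (np.int64(432), np.int64(113)))]
blue [(458, 142, 37, (np.int64(300), np.int64(269))), (489, 12, 52, (np.int64(296), np.int64(226)))]
purple [(335, -169, 70, (np.int64(358), np.int64(180)))]
yellow [(555, 386, 65, (np.int64(228), np.int64(372))), (461, -263, 51, (np.int64(317), np.int64(156))), (261, -295, 106, (np.int64(385), np.int64(155)))]
```

View pics/f.png

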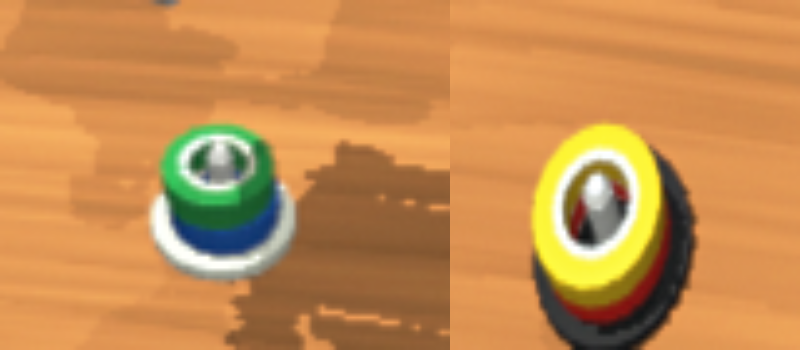

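Both stacks are flat and fully down in the right order (green on blue, yellow on red), and the other rolls have not moved.

```bash
python3 -c "
from rig import manip
print(manip.sign_off())"
```

```text
the job is handed in; nothing more can be done
None
```

The job is handed in after about 24 s of robot time: red then yellow are on the black stand and blue then green on the white stand, all flat and fully down, and nothing else on the desk was touched.

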